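# Line up the enamel jars by size on the bench rail

### The job

Tidy the glass-bead bench: stand the four white jars on the wooden rail in order of size, the tallest on the round mark beside the upright end board and each next one shorter, so that the shortest ends up at the open end. Centre each jar on its mark, set it down gently and upright without dropping or tipping it, and leave the bead bowl and the rod tumbler where they are.

Things in the scene. Friction and masses are not known exactly. Their poses are not given: they have to be found in the camera images.
- jar_45: The smallest of four loose closed jars: a plain upright cylinder, white plastic with an dark steel screw cap of the same width, 38 mm in diameter and 45 mm high with the cap, standing on the table. 49 to 98 g. Origin: centre of its underside; z up.
- jar_60: The second smallest of four loose closed jars: a plain upright cylinder, white plastic with an dark steel screw cap of the same width, 44 mm in diameter and 60 mm high with the cap, standing on the table. 84 to 168 g. Origin: centre of its underside; z up.
- jar_75: The second largest of four loose closed jars: a plain upright cylinder, white plastic with an dark steel screw cap of the same width, 50 mm in diameter and 75 mm high with the cap, standing on the table. 133 to 266 g. Origin: centre of its underside; z up.
- jar_90: The largest of four loose closed jars: a plain upright cylinder, white plastic with an dark steel screw cap of the same width, 56 mm in diameter and 90 mm high with the cap, standing on the table. 189 to 378 g. Origin: centre of its underside; z up.
- seat_1: Round dark rubber mark, 62 mm across, flush in the wooden rail's top: the one beside the end board (mark's centre 49 mm from the board). Fixed. Origin: its centre, on the rail's top face, 20 mm above the table; z up, x along the rail away from the end board, y across it. The end board is dark, upright, 12 mm thick, as wide as the rail, its top 75 mm above the table; it stands on this end only.
- seat_2: Round dark rubber mark, 62 mm across, flush in the wooden rail's top: second from the end board. Fixed. Origin: its centre, on the rail's top face, 20 mm above the table; z up, x along the rail away from the end board, y across it. The rail is one fixed flat light wooden bar, 330 x 80 mm, 20 mm high, lying on the table at any yaw.
- seat_3: Round dark rubber mark, 62 mm across, flush in the wooden rail's top: third from the end board. Fixed. Origin: its centre, on the rail's top face, 20 mm above the table; z up, x along the rail away from the end board, y across it. The four marks lie 76 mm apart on the rail's centre line.
- seat_4: Round dark rubber mark, 62 mm across, flush in the wooden rail's top: the farthest from the end board, at the rail's open end. Fixed. Origin: its centre, on the rail's top face, 20 mm above the table; z up, x along the rail away from the end board, y across it. No board at this end; the rail ends 41 mm beyond the mark's centre.
- bead_bowl: Bystander: loose terracotta bowl of glass beads, 100 mm across, 35 mm high, beyond the work. Origin: centre of its underside.
- rod_tumbler: Bystander: loose glass tumbler, 72 mm across, 100 mm high, with glass rods sticking up to about 145 mm, to the right of the jars. Origin: centre of its underside. A fixed torch on a small wooden block, 95 mm high, stands over 0.8 m ahead of the base.
Things that resemble listed ones, but are neither listed nor needed, are in the scene too. Leave any pink or turquoise look-alike of the jar_75 alone.

How it is judged:
At the end, for the whole second after the job is handed in: Each jar stands released, upright (within 0.1 rad) and at rest on its own mark, tallest beside the end board and descending to the open end: jar_90 on seat_1, jar_75 on seat_2, jar_60 on seat_3, jar_45 on seat_4, each within 12 mm of the mark's centre sideways and 5 mm in height (horizontal distance between jar_90 and seat_1 below 0.012 m and z of jar_90 in the frame of seat_1 between -0.005 and 0.005 m and angle between each of jar_90, jar_75, jar_60, jar_45's own z axis and vertical below 0.1 rad and linear speed of each of jar_90, jar_75, jar_60, jar_45 below 0.02 m/s and angular speed of each of jar_90, jar_75, jar_60, jar_45 below 0.2 rad/s and horizontal distance between jar_75 and seat_2 below 0.012 m and z of jar_75 in the frame of seat_2 between -0.005 and 0.005 m and horizontal distance between jar_60 and seat_3 below 0.012 m and z of jar_60 in the frame of seat_3 between -0.005 and 0.005 m and horizontal distance between jar_45 and seat_4 below 0.012 m and z of jar_45 in the frame of seat_4 between -0.005 and 0.005 m); the robot touches nothing.
It fails at once if a jar is tipped over (more than 35 degrees) (angle between any of jar_90, jar_75, jar_60, jar_45's own z axis and vertical above 0.61 rad).
It fails at once if a jar is dropped or thrown (faster than 0.6 m/s with no finger on it, a fall of about 20 mm) ((linear speed of jar_90 above 0.6 m/s and contact force between the fingers and jar_90 below 0.01 N) or (linear speed of jar_75 above 0.6 m/s and contact force between the fingers and jar_75 below 0.01 N) or (linear speed of jar_60 above 0.6 m/s and contact force between the fingers and jar_60 below 0.01 N) or (linear speed of jar_45 above 0.6 m/s and contact force between the fingers and jar_45 below 0.01 N)).
It fails at once if the bead bowl or the rod tumbler is moved more than 20 mm or tipped (distance of any of bead_bowl, rod_tumbler from where it was at the start of the episode above 0.02 m or angle between any of bead_bowl, rod_tumbler's own z axis and vertical above 0.3 rad).
It also fails if it takes over 109 s, if anything falls off the work surface, if the arm or the gripper's body presses on something with over 40 N, if the wrist force passes 120 N, or if a joint passes its speed limit or range.

### The arm

A 6-joint arm with a two-finger parallel gripper is mounted at the origin on the work surface. World frame = base frame: x ahead of the robot, y to its left, z up, the work surface at z = 0. Lengths are in m, angles in rad, forces in N, time in s.
With the tool pointing down it reaches from about 0.225 to 0.875 m from the base axis. Payload 3.4 kg.
Tool frame: the origin (TCP) lies at the very end of the fingers, on their centre line; the grasp point (between the pads) lies 19 mm behind it; z points along the fingers, y is the line along which they close (so a half turn about z gives the same grasp; the last joint's range is limited). The gripper opens to 85 mm and grips with 20 to 120 N. Pads are 22 mm wide; open, the fingers measure 114 mm over their backs; the gripper's body (76 mm by 85 mm) begins 54 mm behind the grasp point. The pads swing forward as they close: fully open they stand 13 mm farther back than shut.
Start: joints at [1.223, 0.276, 1.505, -0, 1.361, -0.121], TCP at [0.129, 0.56, 0.231] pointing down, gripper open.
Joint ranges: [-2.89, 2.89], [-0.75, 2.08], [0.22, 2.7], [-1.18, 4.32], [0.11, 2.71], [-2.7, 2.7]. Speed limits (rad/s): [2.57, 2.57, 3.14, 3.14, 3.14, 3.14].

### API

Orientations are given as a unit quaternion [w, x, y, z].
In Python, from rig import manip, get_image, camera_info gives the robot as it stands. The module is installed in compiled form; this text tells all that it offers.
- The arm moves only by the shell command python3 -m crank 'ROWS' [FORCE]. ROWS is a JSON object of lists of equal length, an entry for each row: "translation": the shift along the tool's x, y, z in mm, a list of three; "roll": the turn about the tool's z in rad; "fingers": the opening, from 0 (shut) to 1 (fully open). A call has 1 to 8 rows; each row shifts and turns the commanded pose from where the row before left it, along the tool's axes as they then stand; what a row does not reach is not made up. A row lasts 1/10 s, in which the tool goes at most 50 mm and 8.59 degrees, less where a joint would pass 70% of its speed; a pose out of reach is approached as far as the arm can. A call is refused whole if a number of a shift passes 50 or a number of a turn 0.15, either way. A call with a gripper value outside its range is refused whole. The fingers move at their own pace and stop on an object; FORCE is the grip in N (left out, the last holds). Time passes only in rows, so rows that do not move let the fingers close. It gives the time, the measured TCP pose, the force, the opening and the grip force at its end, in the units of the state.
- manip.get_state(): the state, without advancing time (a new reading comes with each control period).
- get_image(name): name is "side" or "top" or "wrist"; returns the picture (384x512x3 uint8, blue, green, red); there is no depth.
- camera_info(name): a dict with "mtx" (3x3 intrinsics, pixels), "rvec" (rotation vector, rad) and "tvec" (3), from world to camera coordinates, as OpenCV has them. Camera axes: x right, y down, z forward; pixel columns grow to the right and rows downward; lengths in m; the calibration is good to about 2 mm. A picture is of the moment at which its call begins: read the wrist's pose just before it. camera_info takes no time and is no camera call; for the wrist camera it gives the pose at the moment of the call.
- manip.sign_off(): hands the job in; it is judged then, once.
The state is a dict: "clock": time; "qpos": joint angles; "qd": joint speeds; "effort": joint torques, N m; "position": TCP position; "ee_rot": TCP orientation; "contact_force": force on the tool from outside, world axes, zero at the start; "moment": the same for the moment, N m; "width": finger opening in m; "gripper_force": force on a finger pad.
Only numpy, scipy, OpenCV 4.12 (cv2) and the standard library are available. Lean on these libraries where they do the work, as an engineer would, in place of code of your own. Each camera call takes 0.05 s, during which the arm holds its last target. There are 200 camera calls.

## Working session

There is one attempt and no reset: what is moved stays moved. The work goes in short steps, Python scripts to look and compute and a shell command to move; the robot and the scene stay as the last step left them, time stands still between calls to the robot, and variables do not carry over. Pictures are saved under pics/ and viewed, at most 14 in all, crops included, and the job is handed in when it is done.

```bash
mkdir -p pics
python3 - <<'E'
from rig import manip,get_image,camera_info
import cv2,numpy as np
s=manip.get_state();print({k:np.round(v,4).tolist() for k,v in s.items()})
for n in("top","side","wrist"):
    c=camera_info(n);print(n,[np.round(c[k],4).tolist() for k in c])
    cv2.imwrite(f"pics/{n}0.png",get_image(n))
E
```

```text
{'clock': 0.0, 'qpos': [1.223, 0.2766, 1.5061, -0.0, 1.3607, -0.121], 'qd': [-0.0007, -0.0007, -0.0006, 0.0023, -0.001, -0.0007], 'effort': [0.0015, -41.6777, -24.5809, -0.0, 0.0109, -0.0], 'position': [0.1291, 0.5598, 0.2304], 'ee_rot': [-0.0002, 0.1131, 0.9936, -0.0009], 'contact_force': [0.0214, 0.1992, 0.2566], 'moment': [0.0286, -0.0121, -0.0377], 'gripper_force': 0.0, 'width': 0.0856}
top [[[445.2924, 0.0, 253.0506], [0.0, 445.2924, 194.3104], [0.0, 0.0, 1.0]], [2.1197, -2.1537, 0.1439], [-0.0157, 0.5883, 1.3127]]
side [[[404.4295, 0.0, 254.3614], [0.0, 404.4295, 192.0627], [0.0, 0.0, 1.0]], [0.2006, -2.8618, 1.0951], [0.5714, 0.1073, 0.9976]]
wrist [[[289.3448, 0.0, 257.7428], [0.0, 289.3448, 194.0663], [0.0, 0.0, 1.0]], [-2.2695, -1.8046, -0.2643], [-0.5736, -0.0362, 0.379]]
```

View pics/top0.png

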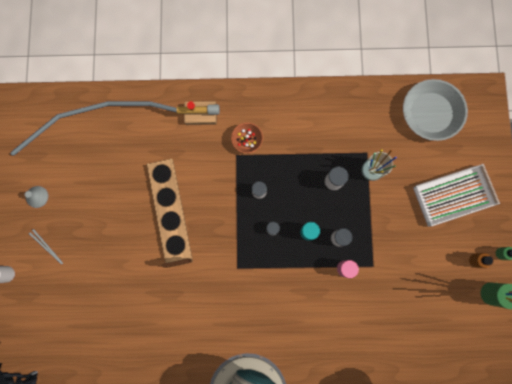

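View pics/side0.png

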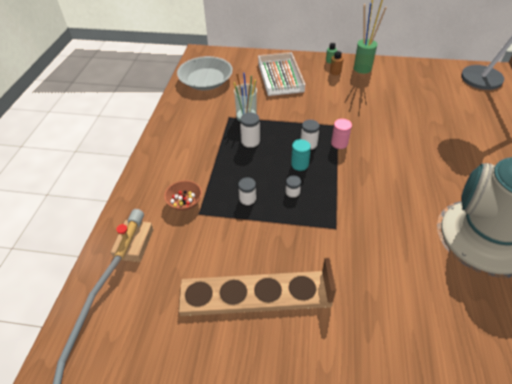

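The top view shows four dark-capped jars on the black mat at (259,190), (336,178), (273,228) and (341,237). The turquoise (311,231) and pink (348,269) look-alikes are left alone. The rail's marks run from (161,173) to (176,245), and the side view shows the end board at its right, robot-near end, so seat_1 is top (176,245). Next I enlarge both views to confirm.

Run:
```python
import cv2,numpy as np
t=cv2.imread("pics/top0.png");s=cv2.imread("pics/side0.png")
a=cv2.resize(t[145:285,230:390],None,fx=4,fy=4,interpolation=cv2.INTER_CUBIC)
b=cv2.resize(s[105:235,200:365],None,fx=4,fy=4,interpolation=cv2.INTER_CUBIC)
cv2.imwrite("pics/ta.png",a);cv2.imwrite("pics/sa.png",b)
for p in[(190,259),(178,336),(228,273),(237,341),(165,300)]:print(t[p])
for p in[(197,247),(187,247),(143,310),(293,199),(181,294),(285,215)]:print(s[p])
```

```text
[91 87 84]
[92 89 85]
[93 89 85]
[91 88 83]
[32 31 32]
[162 167 173]
[114 111 107]
[171 177 153]
[53 67 88]
[117 116 111]
[122 167 213]
```

View pics/ta.png

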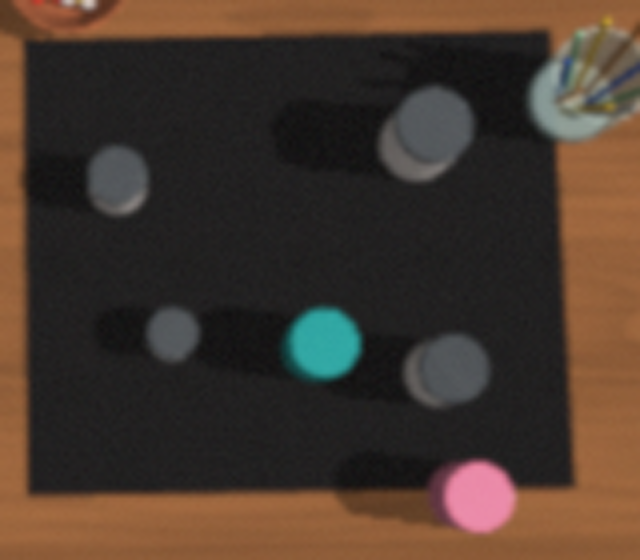

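View pics/sa.png

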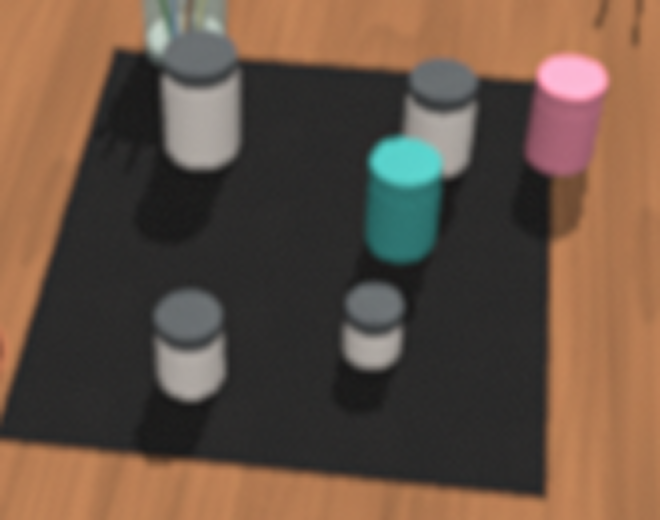

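The crops show the largest jar at top (338,176), second largest at (343,237), second smallest at (259,189) and smallest at (273,228). These are jar_90, jar_75, jar_60 and jar_45: white with dark caps, unlike the plain turquoise and pink ones. Now I triangulate the cap tops and marks across the two views.

```bash
cat > h.py <<'E'
import cv2,numpy as np
from rig import manip,get_image,camera_info
def P(n):
    c=camera_info(n);R=cv2.Rodrigues(np.array(c["rvec"],float))[0];return c["mtx"]@np.c_[R,np.array(c["tvec"],float).reshape(3)]
def ray(n,px,z):
    c=camera_info(n);R=cv2.Rodrigues(np.array(c["rvec"],float))[0];t=np.array(c["tvec"],float).reshape(3)
    d=R.T@np.linalg.inv(c["mtx"])@[px[0],px[1],1];o=-R.T@t;return o+d*(z-o[2])/d[2]
def tri(p,q,a="top",b="side"):
    X=cv2.triangulatePoints(P(a),P(b),np.array(p,float),np.array(q,float)).ravel();return X[:3]/X[3]
def blob(im,lo,hi,seed,sat=25,r=25):
    m=((im.min(2)>=lo)&(im.max(2)<=hi)&(im.max(2).astype(int)-im.min(2)<sat)).astype(np.uint8)
    w=np.zeros_like(m);cv2.circle(w,tuple(int(v) for v in seed),r,1,-1)
    n,l,s,c=cv2.connectedComponentsWithStats(m*w,connectivity=4)
    k=l[int(seed[1]),int(seed[0])]
    if k==0:return None,0
    cs=cv2.findContours((l==k).astype(np.uint8),0,1)[0][0]
    return cv2.fitEllipse(cs),s[k,4]
E
python3 - <<'E'
from h import *
t=cv2.imread("pics/top0.png");s=cv2.imread("pics/side0.png")
J={"90":((338,176),(250,118),.09),"75":((343,237),(310,125),.075),"60":((259,189),(247,184),.06),"45":((273,228),(294,181),.045)}
for k,(a,b,z) in J.items():
    A,n=blob(t,62,118,a,r=14);B,m=blob(s,96,130,b,r=14)
    print(k,n,m,np.round(A[0],1),np.round(A[1],1),np.round(B[0],1),np.round(B[1],1),"tri",tri(A[0],B[0]).round(4),"top ray",ray("top",A[0],z).round(4))
M=[((176,245),(302,288)),((171,220),(268,290)),((166,197),(233,292)),((161,173),(199,294))]
pts=[]
for a,b in M:
    A,n=blob(t,0,75,a,60,16);B,m=blob(s,0,95,b,60,18)
    X=ray("top",A[0],.02);pts.append(X)
    print(n,m,np.round(A[0],1),np.round(B[0],1),tri(A[0],B[0]).round(4),X.round(4))
pts=np.array(pts);print(np.linalg.norm(np.diff(pts,axis=0),axis=1))
d=pts[3]-pts[0];print("yaw",np.arctan2(d[1],d[0]))
for n,p in(("bowl",(246,138)),("tumbler",(375,170))):print(n,ray("top",p,.035))
E
```

```text
90 380 153 [336.4 178. ] [19.3 23.7] [249.  116.6] [12.6 16.5] tri [ 0.6276 -0.2707  0.0981] top ray [ 0.6254 -0.2722  0.09  ]
75 292 110 [341.2 237.4] [16.3 20.8] [310.3 124.1] [ 8.2 14.6] tri [ 0.4524 -0.2805  0.0804] top ray [ 0.4516 -0.2814  0.075 ]
60 199 123 [259.1 189.7] [14.1 16.3] [246.8 183.4] [ 9.5 14.3] tri [ 0.601  -0.0437  0.0587] top ray [ 0.5992 -0.0437  0.06  ]
45 127 85 [272.7 228.1] [11.4 12.4] [293.3 180.5] [ 7.4 12.3] tri [ 0.4844 -0.0828  0.045 ] top ray [ 0.4841 -0.0828  0.045 ]
259 440 [175.  244.7] [301.9 287.7] [0.4398 0.216  0.021 ] [0.44   0.2162 0.02  ]
254 444 [170.3 220.5] [267.5 289.8] [0.514  0.2313 0.0208] [0.5142 0.2314 0.02  ]
248 449 [165.8 196.7] [233.  291.8] [0.5884 0.2465 0.0209] [0.5887 0.2467 0.02  ]
243 448 [161.3 173.1] [198.2 293.8] [0.6631 0.2615 0.0209] [0.6636 0.2617 0.02  ]
[0.07577046 0.07607668 0.07633849]
yaw 0.20110219446571412
bowl [ 0.76775651 -0.00549986  0.035     ]
tumbler [ 0.65856793 -0.40143258  0.035     ]
```

Triangulated heights agree with the text: caps at about 90/80/59/45 mm and marks at 21 mm. The rail yaw is 0.201. Next I refine the cap centres with a tighter mask, cross-check them, locate the bystanders, and make a small planner.

```bash
cat > go.py <<'E'
# prints remaining shift in tool axes (mm) and roll to a target x y z [toolx yaw]
import sys
from h import *
from scipy.spatial.transform import Rotation as Ro
s=manip.get_state();a=[float(v) for v in sys.argv[1:]]
w,x,y,z=s["ee_rot"];R=Ro.from_quat([x,y,z,w]).as_matrix()
yaw=np.arctan2(R[1,0],R[0,0]);ty=a[3] if len(a)>3 else 3.343
roll=-((ty-yaw+np.pi)%(2*np.pi)-np.pi)
dx=np.array(a[:3])-s["position"]
Rt=np.c_[[np.cos(ty),np.sin(ty),0],[np.sin(ty),-np.cos(ty),0],[0,0,-1]]
print("t",round(s["clock"],1),"pos",np.round(s["position"],4),"roll",round(roll,3),"shift now-axes",(R.T@dx*1e3).round(1),"shift after roll",(Rt.T@dx*1e3).round(1),"width",round(s["width"],4),"F",np.round(s["contact_force"],1),"grip",round(s["gripper_force"],1))
E
python3 - <<'E'
from h import *
t=cv2.imread("pics/top0.png");s=cv2.imread("pics/side0.png")
J={"90":((338,176),(250,118),.09),"75":((343,237),(310,125),.075),"60":((259,188),(247,184),.06),"45":((273,228),(294,181),.045)}
for k,(a,b,z) in J.items():
    A,n=blob(t,70,98,a,15,14);B,m=blob(s,100,130,b,r=14)
    print(k,np.round(A[0],1),np.round(A[1],1),np.round(B[0],1),"tri",tri(A[0],B[0]).round(4),"ray",ray("top",A[0],z).round(4))
hsv=cv2.cvtColor(t,cv2.COLOR_BGR2HSV)
for n,p in(("tumbler rim",(372.5,169)),("turq",(311,231)),("pink",(349.5,269))):print(n,ray("top",p,.1 if n[1]=="u" and n[0]=="t" and n[2]=="m" else .075).round(3))
E
python3 go.py 0.44 0.216 0.23
```

```text
90 [336.9 176.7] [17.4 21.8] [249.1 116.7] tri [ 0.6298 -0.2726  0.0964] ray [ 0.6293 -0.2737  0.09  ]
75 [341.2 237.2] [15.4 19.7] [310.4 124. ] tri [ 0.4524 -0.2805  0.0808] ray [ 0.4519 -0.2815  0.075 ]
60 [259.1 189.6] [13.1 15.8] [246.7 183.4] tri [ 0.6012 -0.0437  0.0588] ray [ 0.5995 -0.0438  0.06  ]
45 [272.9 228.1] [10.3 11.8] [293.4 180.6] tri [ 0.4842 -0.0833  0.0444] ray [ 0.484  -0.0833  0.045 ]
tumbler rim [ 0.649 -0.377  0.1  ]
turq [ 0.472 -0.194  0.075]
pink [ 0.36  -0.301  0.075]
t 0.1 pos [0.1292 0.5599 0.2306] roll -0.428 shift now-axes [-380.2 -265.2    1. ] shift after roll [-235.8 -399.1    0.6] width 0.0853 F [0.1 0.6 0.1] grip 0.0
```

```bash
python3 go.py 0.54 -0.24 0.27; python3 -m crank '{"translation":[[0,0,0],[0,0,0],[0,0,-15],[0,0,-15],[0,0,-10]],"roll":[-0.14,-0.14,-0.148,0,0],"fingers":[0.8,0.8,0.8,0.8,0.8]}' 40; python3 go.py 0.54 -0.24 0.27
```

```text
t 0.1 pos [0.1292 0.5599 0.2306] roll -0.428 shift now-axes [-580.2 -687.1  -38.5] shift after roll [-242.5 -865.9  -39.4] width 0.0853 F [0.1 0.6 0.1] grip 0.0
clock: 0.65
position: [0.1294, 0.5604, 0.272]
ee_rot: [0.0, -0.1, 0.995, 0.0]
contact_force: [0.7, 0.7, 0.7]
width: 0.0684
gripper_force: 0.0
t 0.7 pos [0.1294 0.5604 0.272 ] roll -0.0 shift now-axes [-242.5 -866.3    1.7] shift after roll [-242.2 -866.4    2. ] width 0.0684 F [0.7 0.7 0.7] grip 0.0
```

```bash
python3 -m crank '{"translation":[[-12,-43,0],[-12,-43,0],[-12,-43,0],[-12,-43,0],[-12,-43,0],[-12,-43,0],[-12,-43,0],[-12,-43,0]],"roll":[0,0,0,0,0,0,0,0],"fingers":[0.8,0.8,0.8,0.8,0.8,0.8,0.8,0.8]}' >/dev/null
python3 -m crank '{"translation":[[-12,-43,0],[-12,-43,0],[-12,-43,0],[-12,-43,0],[-12,-43,0],[-12,-43,0],[-12,-43,0],[-12,-43,0]],"roll":[0,0,0,0,0,0,0,0],"fingers":[0.8,0.8,0.8,0.8,0.8,0.8,0.8,0.8]}' >/dev/null
python3 -m crank '{"translation":[[-12,-43,0],[-12,-43,0],[-12,-43,0],[-12,-43,0],[0,0,0]],"roll":[0,0,0,0,0],"fingers":[0.8,0.8,0.8,0.8,0.8]}' 
python3 go.py 0.54 -0.24 0.27
python3 - <<'E'
from h import *
print({k:np.round(v,5).tolist() for k,v in camera_info("wrist").items()})
cv2.imwrite("pics/w1.png",get_image("wrist"))
# eye estimates
for n,X in(("90",(.63,-.276,.09)),("75",(.452,-.285,.075)),("turq",(.472,-.194,.075)),("45",(.484,-.083,.045)),("60",(.6,-.044,.06))):
    u=P("wrist")@[*X,1];print(n,(u[:2]/u[2]).round(0))
E
```

```text
clock: 2.75
position: [0.5384, -0.2397, 0.2697]
ee_rot: [0.0, -0.098, 0.995, -0.001]
contact_force: [-0.6, 0.5, 0.0]
width: 0.0683
gripper_force: 0.0
t 2.8 pos [ 0.5384 -0.2397  0.2697] roll -0.004 shift now-axes [-1.5 -0.6 -0.3] shift after roll [-1.5 -0.6 -0.3] width 0.0683 F [-0.6  0.5  0. ] grip 0.0
{'mtx': [[289.34481, 0.0, 257.74284], [0.0, 289.34481, 194.06625], [0.0, 0.0, 1.0]], 'rvec': [-1.86211, -2.26939, -0.33269], 'tvec': [0.34087, -0.50816, 0.27573]}
90 [211. 242.]
75 [230.  90.]
turq [306. 125.]
45 [385. 150.]
60 [390. 243.]
```

View pics/w1.png

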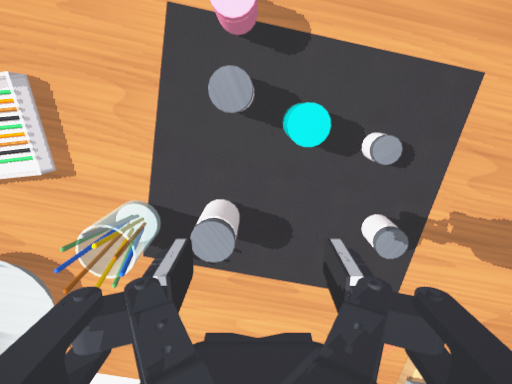

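The wrist view shows caps of jar_90 at (215,240), jar_75 at (231,89), jar_60 at (388,239) and jar_45 at (385,149), with the tumbler base near (137,222). I fit the caps in this clean view and triangulate with the top view.

Run:
```python
from h import *
w=cv2.imread("pics/w1.png");
J={"90":((215,240),(338.5,176),.09),"75":((231,89),(343.3,237.3),.075),"60":((388,239),(259.3,188.7),.06),"45":((385,149),(273,228),.045)}
for k,(a,b,z) in J.items():
    print(w[a[1],a[0]],end=' ')
    A,n=blob(w,80,175,a,40,26)
    print(k,n,np.round(A[0],1),np.round(A[1],1),"tri",tri(b,A[0],"top","wrist").round(4),"ray",ray("wrist",A[0],z).round(4))
print("tumbler base",ray("wrist",(137,222),.0),"rim",ray("wrist",(108,248),.1))
```

```text
[165 155 147] 90 1595 [213.1 239.9] [43.5 46.6] tri [ 0.6322 -0.2785  0.0821] ray [ 0.6266 -0.2742  0.09  ]
[164 151 146] 75 1793 [230.6  88.9] [45.1 48.8] tri [ 0.451  -0.283   0.0967] ray [ 0.4511 -0.2842  0.075 ]
[159 148 140] 60 899 [390.1 242.1] [32.9 34.2] tri [ 0.6015 -0.044   0.0594] ray [ 0.5988 -0.0438  0.06  ]
[162 151 145] 45 812 [385.3 149.3] [29.3 34.3] tri [ 0.4836 -0.0835  0.0469] ray [ 0.4825 -0.0829  0.045 ]
tumbler base [ 0.6651893  -0.39924618  0.        ] rim [ 0.65653803 -0.39463472  0.1       ]
```

```bash
python3 go.py 0.629 -0.276 0.13
```

```text
t 2.8 pos [ 0.5369 -0.2367  0.2699] roll -0.003 shift now-axes [-82.7 -56.8 139.7] shift after roll [-82.4 -57.  139.9] width 0.0684 F [-0.8  0.4 -0.2] grip 0.0
```

```bash
python3 -m crank '{"translation":[[-28,-19,0],[-28,-19,0],[-27,-19,0],[0,0,35],[0,0,35],[0,0,35],[0,0,30],[0,0,0]],"roll":[0,0,0,0,0,0,0,0],"fingers":[0.8,0.8,0.8,0.8,0.8,0.8,0.8,0.8]}'; python3 go.py 0.629 -0.276 0.035
python3 - <<'E'
from h import *
cv2.imwrite("pics/w2.png",get_image("wrist"))
E
python3 go.py 0.629 -0.276 0.035
```

```text
clock: 3.6
position: [0.6254, -0.2704, 0.1315]
ee_rot: [-0.005, -0.101, 0.995, 0.003]
contact_force: [-1.0, -0.2, 0.6]
width: 0.0686
gripper_force: 0.0
t 3.6 pos [ 0.6254 -0.2704  0.1315] roll 0.001 shift now-axes [-3.2 -7.  96.4] shift after roll [-2.4 -6.2 96.5] width 0.0686 F [-1.  -0.2  0.6] grip 0.0
t 3.6 pos [ 0.6273 -0.2715  0.1345] roll 0.001 shift now-axes [-1.2 -5.1 99.5] shift after roll [-0.8 -4.7 99.5] width 0.0684 F [0.1 0.3 1. ] grip 0.0
```

View pics/w2.png

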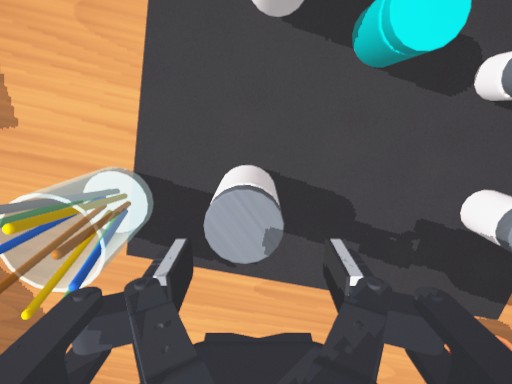

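Jar_90's cap centre is at (244,224). The fingers straddle it at (175,250) and (343,250), and the tumbler at (100,220) is clear.

Run:
```python
from h import *
w=cv2.imread("pics/w2.png")
A,n=blob(w,80,185,(240,225),50,42);print(n,A)
for p in(A[0],(244,224)):print(ray("wrist",p,.09).round(4))
for i in range(5):
    w=get_image("wrist");print(manip.get_state()["position"].__class__,np.round(manip.get_state()["position"],4))
```

```text
4875 ((242.791748046875, 224.41458129882812), (77.48489379882812, 78.3471908569336), 145.90667724609375)
[ 0.6328 -0.281   0.09  ]
[ 0.6323 -0.2802  0.09  ]
<class 'numpy.ndarray'> [ 0.6289 -0.2726  0.1368]
<class 'numpy.ndarray'> [ 0.6298 -0.2733  0.1382]
<class 'numpy.ndarray'> [ 0.6303 -0.2737  0.1388]
<class 'numpy.ndarray'> [ 0.6303 -0.2739  0.139 ]
<class 'numpy.ndarray'> [ 0.6302 -0.274   0.1389]
```

```bash
python3 go.py 0.631 -0.279 0.035; python3 -m crank '{"translation":[[-1,-5,20],[0,0,28],[0,0,28],[0,0,20],[0,0,8],[0,0,0],[0,0,0],[0,0,0]],"roll":[0,0,0,0,0,0,0,0],"fingers":[0.8,0.8,0.8,0.8,0.8,0.8,0.8,0.8]}'; python3 go.py 0.631 -0.279 0.035
```

```text
t 3.9 pos [ 0.6302 -0.274   0.1389] roll -0.0 shift now-axes [  0.6  -4.7 103.9] shift after roll [  0.2  -5.  103.9] width 0.0683 F [0.2 0.5 0.4] grip 0.0
clock: 4.7
position: [0.6322, -0.2789, 0.0341]
ee_rot: [0.001, -0.1, 0.995, -0.001]
contact_force: [0.3, 0.3, -0.2]
width: 0.0686
gripper_force: 0.0
t 4.7 pos [ 0.6322 -0.2789  0.0341] roll -0.0 shift now-axes [ 1.2  0.2 -0.9] shift after roll [ 1.2  0.2 -0.9] width 0.0686 F [ 0.3  0.3 -0.2] grip 0.0
```

Now grip, then lift a little.

```bash
python3 -m crank '{"translation":[[0,0,0],[0,0,0],[0,0,0],[0,0,0],[0,0,0],[0,0,0],[0,0,0],[0,0,0]],"roll":[0,0,0,0,0,0,0,0],"fingers":[0.6,0.5,0.4,0.4,0.4,0.4,0.4,0.4]}' 40; python3 -m crank '{"translation":[[0,0,-5],[0,0,-15],[0,0,-25],[0,0,-25],[0,0,-25],[0,0,-25],[0,0,0],[0,0,0]],"roll":[0,0,0,0,0,0,0,0],"fingers":[0.4,0.4,0.4,0.4,0.4,0.4,0.4,0.4]}' 40;python3 go.py 0.44 0.216 0.17
```

```text
clock: 5.5
position: [0.6319, -0.2788, 0.0341]
ee_rot: [0.001, -0.1, 0.995, -0.001]
contact_force: [0.2, -0.2, 6.9]
width: 0.0552
gripper_force: 36.8
clock: 6.3
position: [0.6309, -0.2782, 0.1525]
ee_rot: [0.0, -0.1, 0.995, -0.0]
contact_force: [-1.1, 0.4, -3.5]
width: 0.0551
gripper_force: 37.4
t 6.3 pos [ 0.6309 -0.2782  0.1525] roll -0.0 shift now-axes [ 88.2 522.4 -17.7] shift after roll [ 88.2 522.4 -17.5] width 0.0551 F [-1.1  0.4 -3.5] grip 37.4
```

```bash
python3 -m crank '{"translation":[[2,15,0],[6,35,0],[7,40,0],[7,40,0],[7,40,0],[7,40,0],[7,40,0],[7,40,0]],"roll":[0,0,0,0,0,0,0,0],"fingers":[0.4,0.4,0.4,0.4,0.4,0.4,0.4,0.4]}' >/dev/null; python3 -m crank '{"translation":[[7,40,0],[7,40,0],[7,40,0],[6,40,0],[6,40,0],[6,22,0],[4,10,0],[0,0,0]],"roll":[0,0,0,0,0,0,0,0],"fingers":[0.4,0.4,0.4,0.4,0.4,0.4,0.4,0.4]}';python3 go.py 0.44 0.216 0.054
python3 - <<'E'
from h import *
for i in range(6): im=get_image("top")
cv2.imwrite("pics/t1.png",im[120:320,80:340].repeat(3,0).repeat(3,1))
E
python3 go.py 0.44 0.216 0.054
```

```text
clock: 7.9
position: [0.4334, 0.2151, 0.1513]
ee_rot: [-0.001, -0.102, 0.995, -0.0]
contact_force: [-0.3, -1.0, -2.3]
width: 0.0555
gripper_force: 37.4
t 7.9 pos [0.4334 0.2151 0.1513] roll 0.002 shift now-axes [-7.  -0.4 97.3] shift after roll [-6.7 -0.4 97.3] width 0.0555 F [-0.3 -1.  -2.3] grip 37.4
t 8.2 pos [0.4361 0.2136 0.1522] roll -0.002 shift now-axes [-4.3  1.7 98.2] shift after roll [-4.3  1.6 98.2] width 0.0555 F [ 0.  -0.4 -3.5] grip 37.4
```

View pics/t1.png

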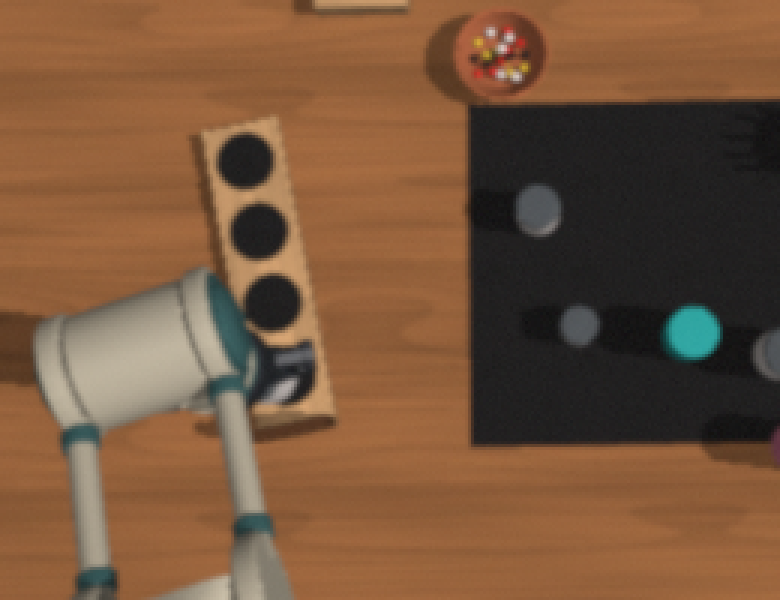

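The top view shows the gripper over the rail at the board end (crop (285,375)), hiding seat_1. The other marks are clear and nothing is disturbed, so I lower slowly.

```bash
python3 -m crank '{"translation":[[-4,2,10],[0,0,22],[0,0,25],[0,0,20],[0,0,10],[0,0,5],[0,0,0],[0,0,0]],"roll":[0,0,0,0,0,0,0,0],"fingers":[0.4,0.4,0.4,0.4,0.4,0.4,0.4,0.4]}';python3 -m crank '{"translation":[[0,0,2],[0,0,2],[0,0,1],[0,0,0],[0,0,0]],"roll":[0,0,0,0,0],"fingers":[0.4,0.4,0.4,0.4,0.4]}';python3 go.py 0.44 0.216 0.054
```

```text
clock: 9.0
position: [0.44, 0.2175, 0.0609]
ee_rot: [0.001, -0.1, 0.995, 0.0]
contact_force: [0.7, 1.0, -3.1]
width: 0.0552
gripper_force: 37.5
clock: 9.5
position: [0.4391, 0.2173, 0.0554]
ee_rot: [0.0, -0.1, 0.995, 0.0]
contact_force: [0.4, 0.8, -3.5]
width: 0.0551
gripper_force: 37.5
t 9.5 pos [0.4391 0.2173 0.0554] roll -0.0 shift now-axes [-0.6 -1.5  1.4] shift after roll [-0.6 -1.5  1.4] width 0.0551 F [ 0.4  0.8 -3.5] grip 37.5
```

```bash
python3 -m crank '{"translation":[[-1,-1,1],[0,0,1],[0,0,0],[0,0,0]],"roll":[0,0,0,0],"fingers":[0.4,0.4,0.4,0.4]}'
```

```text
clock: 9.9
position: [0.4406, 0.2165, 0.054]
ee_rot: [0.0, -0.101, 0.995, 0.0]
contact_force: [-0.9, -0.5, 6.3]
width: 0.0556
gripper_force: 38.1
```

It is seated: the force went from -3.5 to +6.3 N. I release and rise.

```bash
python3 -m crank '{"translation":[[0,0,0],[0,0,0],[0,0,0],[0,0,0],[0,0,-10],[0,0,-25],[0,0,-35],[0,0,-40]],"roll":[0,0,0,0,0,0,0,0],"fingers":[0.6,0.75,0.8,0.8,0.8,0.8,0.8,0.8]}';python3 -m crank '{"translation":[[0,0,-20],[0,0,0],[0,0,0]],"roll":[0,0,0],"fingers":[0.8,0.75,0.75]}';python3 go.py 0.451 -0.285 0.15
```

```text
clock: 10.7
position: [0.4395, 0.2163, 0.1643]
ee_rot: [-0.001, -0.1, 0.995, -0.0]
contact_force: [0.3, 0.0, 0.3]
width: 0.0684
gripper_force: 0.0
clock: 11.0
position: [0.4401, 0.2165, 0.1836]
ee_rot: [0.0, -0.1, 0.995, 0.0]
contact_force: [-0.8, 0.9, -0.7]
width: 0.0638
gripper_force: 0.0
t 11.0 pos [0.4401 0.2165 0.1836] roll -0.0 shift now-axes [  89.6 -493.6   33.4] shift after roll [  89.7 -493.5   33.6] width 0.0638 F [-0.8  0.9 -0.7] grip 0.0
```

```bash
python3 -m crank '{"translation":[[5,-20,0],[7,-40,0],[7,-40,0],[7,-40,0],[7,-40,0],[7,-40,0],[7,-40,0],[7,-40,0]],"roll":[0,0,0,0,0,0,0,0],"fingers":[0.75,0.75,0.75,0.75,0.75,0.75,0.75,0.75]}' >/dev/null; python3 -m crank '{"translation":[[7,-40,0],[7,-40,0],[7,-40,0],[7,-40,0],[7,-20,0],[4,-13,0],[0,0,0],[0,0,0]],"roll":[0,0,0,0,0,0,0,0],"fingers":[0.75,0.75,0.75,0.75,0.75,0.75,0.75,0.75]}'>/dev/null
python3 - <<'E'
from h import *
for i in range(3): t=get_image("top")
w=get_image("wrist")
cv2.imwrite("pics/t2.png",t);cv2.imwrite("pics/w3.png",w)
u=P("wrist")@[.451,-.285,.075,1];u=u[:2]/u[2];print(u,w[int(u[1]),int(u[0])])
A,n=blob(w,80,190,u,50,50);print(n,A,ray("wrist",A[0],.075).round(4))
v=np.hstack([w,cv2.resize(t[200:270,140:215],(288,270)).copy() if 0 else cv2.copyMakeBorder(cv2.resize(t[200:270,140:212],None,fx=4,fy=4,interpolation=cv2.INTER_CUBIC),0,104,0,0,0)])
cv2.imwrite("pics/v3.png",v)
E
python3 go.py 0.451 -0.285 0.05
```

```text
[255.84128347 196.12332714] [167 156 149]
2427 ((252.19097900390625, 192.4114532470703), (52.083038330078125, 64.62568664550781), 10.252628326416016) [ 0.4482 -0.2889  0.075 ]
t 12.8 pos [ 0.4478 -0.2838  0.1833] roll 0.001 shift now-axes [ -2.9  -1.9 133.3] shift after roll [ -2.9  -1.8 133.3] width 0.064 F [-0.4 -0.4  0.5] grip 0.0
```

View pics/v3.png

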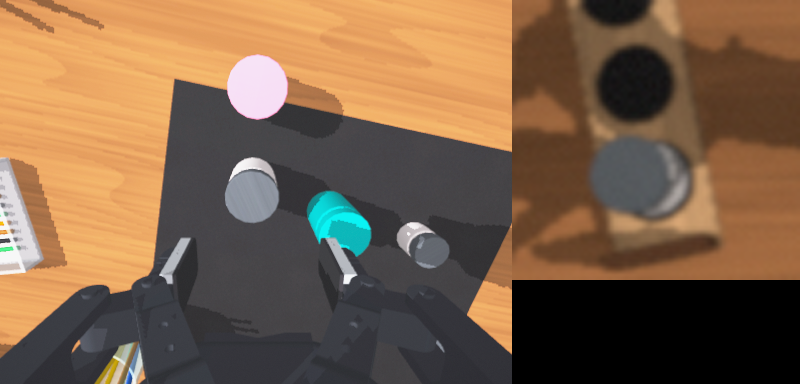

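Jar_90 stands on seat_1 (right crop). Jar_75's cap centre is at (252,196) in the wrist view, clear of the turquoise jar (340,225) and the pink one (257,87).

```bash
python3 - <<'E'
from h import *
print(ray("wrist",(252,196),.075).round(4))
u=P("top")@[.44,.216,.11,1];print("expect 90 cap",u[:2]/u[2], "seen",(170.0,243.5), ray("top",(170,243.5),.11))
E
python3 go.py 0.449 -0.288 0.04
```

```text
[ 0.4516 -0.2884  0.075 ]
expect 90 cap [169.10436308 243.49635815] seen (170.0, 243.5) [0.4399503  0.21343263 0.11      ]
t 12.8 pos [ 0.4478 -0.2838  0.1833] roll 0.001 shift now-axes [ -0.3  -4.4 143.3] shift after roll [ -0.4  -4.4 143.3] width 0.064 F [-0.4 -0.4  0.5] grip 0.0
```

```bash
python3 -m crank '{"translation":[[-3,-4,0],[0,0,20],[0,0,30],[0,0,30],[0,0,10],[0,0,0],[0,0,0],[0,0,0]],"roll":[0,0,0,0,0,0,0,0],"fingers":[0.75,0.75,0.75,0.75,0.75,0.75,0.75,0.75]}'; python3 go.py 0.4515 -0.287 0.03
```

```text
clock: 13.6
position: [0.4526, -0.2893, 0.0948]
ee_rot: [0.001, -0.101, 0.995, -0.001]
contact_force: [0.4, 0.5, 0.4]
width: 0.0638
gripper_force: 0.0
t 13.6 pos [ 0.4526 -0.2893  0.0948] roll -0.0 shift now-axes [ 0.7  2.6 64.8] shift after roll [ 0.6  2.4 64.8] width 0.0638 F [0.4 0.5 0.4] grip 0.0
```

```bash
python3 -m crank '{"translation":[[0,1,10],[0,1,25],[0,0,20],[0,0,10],[0,0,0],[0,0,0]],"roll":[0,0,0,0,0,0],"fingers":[0.75,0.75,0.75,0.75,0.75,0.75]}';python3 -m crank '{"translation":[[0,0,0],[0,0,0],[0,0,0],[0,0,0],[0,0,0],[0,0,0],[0,0,0],[0,0,0]],"roll":[0,0,0,0,0,0,0,0],"fingers":[0.6,0.5,0.4,0.3,0.3,0.3,0.3,0.3]}' 40; python3 -m crank '{"translation":[[0,0,-5],[0,0,-15],[0,0,-25],[0,0,-25],[0,0,-25],[0,0,-25],[0,0,0],[0,0,0]],"roll":[0,0,0,0,0,0,0,0],"fingers":[0.3,0.3,0.3,0.3,0.3,0.3,0.3,0.3]}' 40;python3 go.py 0.5142 0.2313 0.17
```

```text
clock: 14.2
position: [0.4515, -0.2868, 0.0287]
ee_rot: [0.0, -0.1, 0.995, -0.0]
contact_force: [0.8, 0.1, -0.3]
width: 0.0639
gripper_force: 0.0
clock: 15.0
position: [0.452, -0.2873, 0.0295]
ee_rot: [0.001, -0.1, 0.995, -0.001]
contact_force: [-0.2, -0.9, 6.6]
width: 0.0493
gripper_force: 41.5
clock: 15.8
position: [0.4507, -0.2861, 0.1481]
ee_rot: [-0.0, -0.1, 0.995, 0.0]
contact_force: [-0.1, 0.3, -1.9]
width: 0.0493
gripper_force: 41.7
t 15.8 pos [ 0.4507 -0.2861  0.1481] roll -0.0 shift now-axes [-165.7  494.2  -21.7] shift after roll [-165.7  494.2  -21.9] width 0.0493 F [-0.1  0.3 -1.9] grip 41.7
```

```bash
python3 -m crank '{"translation":[[-5,14,0],[-12,36,0],[-13,39,0],[-13,39,0],[-13,39,0],[-13,39,0],[-13,39,0],[-13,39,0]],"roll":[0,0,0,0,0,0,0,0],"fingers":[0.3,0.3,0.3,0.3,0.3,0.3,0.3,0.3]}' >/dev/null; python3 -m crank '{"translation":[[-13,39,0],[-13,39,0],[-13,39,0],[-13,39,0],[-12,30,0],[-7,20,0],[0,4,0],[0,0,0]],"roll":[0,0,0,0,0,0,0,0],"fingers":[0.3,0.3,0.3,0.3,0.3,0.3,0.3,0.3]}' >/dev/null;python3 -m crank '{"translation":[[0,0,0],[0,0,0],[0,0,0]],"roll":[0,0,0],"fingers":[0.3,0.3,0.3]}';python3 go.py 0.5142 0.2313 0.0495
```

```text
clock: 17.7
position: [0.5148, 0.2298, 0.1483]
ee_rot: [-0.0, -0.1, 0.995, -0.0]
contact_force: [0.4, 0.4, -2.2]
width: 0.0494
gripper_force: 41.9
t 17.7 pos [0.5148 0.2298 0.1483] roll -0.002 shift now-axes [ 0.3  1.7 98.8] shift after roll [ 0.3  1.6 98.8] width 0.0494 F [ 0.4  0.4 -2.2] grip 41.9
```

```bash
python3 -m crank '{"translation":[[0,1,10],[0,1,22],[0,0,25],[0,0,20],[0,0,10],[0,0,6],[0,0,0],[0,0,0]],"roll":[0,0,0,0,0,0,0,0],"fingers":[0.3,0.3,0.3,0.3,0.3,0.3,0.3,0.3]}';python3 -m crank '{"translation":[[0,0,2],[0,0,2],[0,0,1],[0,0,0],[0,0,0]],"roll":[0,0,0,0,0],"fingers":[0.3,0.3,0.3,0.3,0.3]}';python3 go.py 0.5142 0.2313 0.0495
```

```text
clock: 18.5
position: [0.5152, 0.2328, 0.0559]
ee_rot: [0.001, -0.1, 0.995, 0.0]
contact_force: [0.4, 0.3, -1.3]
width: 0.049
gripper_force: 41.9
clock: 19.0
position: [0.5146, 0.2327, 0.0504]
ee_rot: [0.0, -0.1, 0.995, 0.0]
contact_force: [-0.0, -0.4, -1.2]
width: 0.049
gripper_force: 41.9
t 19.0 pos [0.5146 0.2327 0.0504] roll -0.0 shift now-axes [ 0.6 -1.3  0.9] shift after roll [ 0.6 -1.3  0.9] width 0.049 F [-0.  -0.4 -1.2] grip 41.9
```

```bash
python3 -m crank '{"translation":[[0,-1,1],[0,0,0.5],[0,0,0],[0,0,0]],"roll":[0,0,0,0],"fingers":[0.3,0.3,0.3,0.3]}'
```

```text
clock: 19.4
position: [0.5149, 0.2319, 0.0495]
ee_rot: [0.0, -0.1, 0.995, 0.0]
contact_force: [-2.0, 0.3, 5.4]
width: 0.0489
gripper_force: 42.5
```

Seated. I release, rise, and head to jar_60.

```bash
python3 -m crank '{"translation":[[0,0,0],[0,0,0],[0,0,0],[0,0,0],[0,0,-10],[0,0,-25],[0,0,-35],[0,0,-40]],"roll":[0,0,0,0,0,0,0,0],"fingers":[0.5,0.65,0.75,0.75,0.75,0.75,0.75,0.75]}';python3 -m crank '{"translation":[[0,0,-20],[0,0,0],[0,0,0]],"roll":[0,0,0],"fingers":[0.75,0.75,0.75]}'>/dev/null;python3 go.py 0.6 -0.044 0.18
```

```text
clock: 20.2
position: [0.514, 0.2314, 0.1596]
ee_rot: [-0.001, -0.1, 0.995, -0.0]
contact_force: [0.2, -0.4, 0.2]
width: 0.064
gripper_force: 0.0
t 20.5 pos [0.5146 0.2317 0.1791] roll -0.0 shift now-axes [ -28.6 -287.2   -0.9] shift after roll [ -28.5 -287.2   -0.9] width 0.0645 F [-0.5  0.2  0.3] grip 0.0
```

```bash
python3 -m crank '{"translation":[[-2,-20,0],[-4,-40,0],[-4,-40,0],[-4,-40,0],[-4,-40,0],[-4,-40,0],[-4,-40,0],[-2,-27,0]],"roll":[0,0,0,0,0,0,0,0],"fingers":[0.75,0.75,0.75,0.75,0.75,0.75,0.75,0.75]}' >/dev/null; python3 -m crank '{"translation":[[0,0,0],[0,0,0],[0,0,0]],"roll":[0,0,0],"fingers":[0.75,0.75,0.75]}'>/dev/null
python3 - <<'E'
from h import *
for i in range(2): t=get_image("top")
w=get_image("wrist")
cv2.imwrite("pics/t4.png",t);cv2.imwrite("pics/w4.png",w)
u=P("wrist")@[.6,-.044,.06,1];u=u[:2]/u[2];print(u)
A,n=blob(w,80,190,u,50,50);print(n,A,ray("wrist",A[0],.06).round(4))
v=np.hstack([w,cv2.copyMakeBorder(cv2.resize(t[200:270,140:212],None,fx=4,fy=4,interpolation=cv2.INTER_CUBIC),0,104,0,0,0)])
cv2.imwrite("pics/v4.png",v)
u=P("top")@[.5142,.2313,.095,1];print("expect 75",u[:2]/u[2])
E
python3 go.py 0.6 -0.044 0.022
```

```text
[256.2509625  190.62734686]
1753 ((255.998046875, 191.99766540527344), (44.811214447021484, 49.36238098144531), 38.37645721435547) [ 0.6014 -0.044   0.06  ]
expect 75 [165.25623952 218.20616118]
t 21.8 pos [ 0.599  -0.0427  0.1786] roll 0.001 shift now-axes [ -0.8  -1.6 156.6] shift after roll [ -0.7  -1.5 156.6] width 0.0641 F [-0.4  0.7 -0.5] grip 0.0
```

View pics/v4.png

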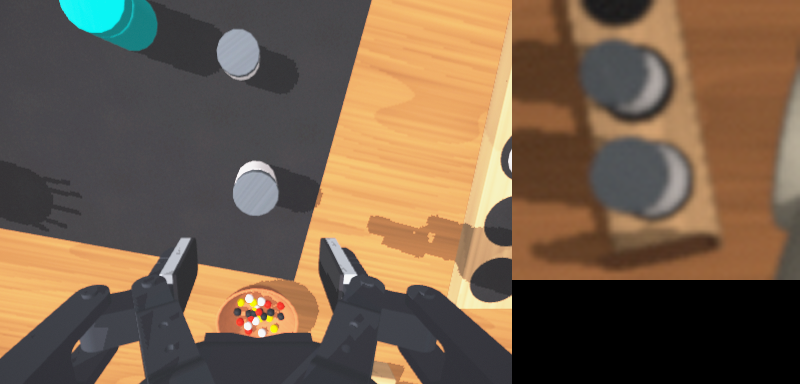

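Jar_60's cap is at (256,192), between the fingers and clear of the bowl (260,310). The right crop shows jar_90 and jar_75 standing centred on seats 1 and 2. I descend.

```bash
python3 -m crank '{"translation":[[-2,-2,15],[0,0,30],[0,0,35],[0,0,35],[0,0,25],[0,0,10],[0,0,0],[0,0,0]],"roll":[0,0,0,0,0,0,0,0],"fingers":[0.75,0.75,0.75,0.75,0.75,0.75,0.75,0.75]}'; python3 go.py 0.601 -0.044 0.022
```

```text
clock: 22.55
position: [0.6029, -0.0453, 0.0299]
ee_rot: [0.001, -0.101, 0.995, -0.0]
contact_force: [-0.1, -1.2, -0.1]
width: 0.0638
gripper_force: 0.0
t 22.6 pos [ 0.6029 -0.0453  0.0299] roll 0.0 shift now-axes [1.6 1.6 7.9] shift after roll [1.6 1.6 7.9] width 0.0638 F [-0.1 -1.2 -0.1] grip 0.0
```

```bash
python3 -m crank '{"translation":[[1,1,5],[0,0,2],[0,0,0],[0,0,0]],"roll":[0,0,0,0],"fingers":[0.7,0.65,0.6,0.6]}';python3 -m crank '{"translation":[[0,0,0],[0,0,0],[0,0,0],[0,0,0],[0,0,0],[0,0,0],[0,0,0],[0,0,0]],"roll":[0,0,0,0,0,0,0,0],"fingers":[0.5,0.4,0.3,0.3,0.3,0.3,0.3,0.3]}' 35; python3 -m crank '{"translation":[[0,0,-5],[0,0,-15],[0,0,-25],[0,0,-25],[0,0,-25],[0,0,-20],[0,0,0],[0,0,0]],"roll":[0,0,0,0,0,0,0,0],"fingers":[0.3,0.3,0.3,0.3,0.3,0.3,0.3,0.3]}' 35;python3 go.py 0.5885 0.2466 0.14
```

```text
clock: 22.95
position: [0.6009, -0.0447, 0.0222]
ee_rot: [0.0, -0.1, 0.995, -0.0]
contact_force: [0.7, 0.5, -1.2]
width: 0.0512
gripper_force: 0.0
clock: 23.75
position: [0.601, -0.0447, 0.0223]
ee_rot: [0.0, -0.1, 0.995, -0.0]
contact_force: [-1.2, 0.4, 5.4]
width: 0.0428
gripper_force: 35.3
clock: 24.55
position: [0.6003, -0.0446, 0.1361]
ee_rot: [-0.0, -0.1, 0.995, 0.0]
contact_force: [-0.1, 0.3, -1.9]
width: 0.0434
gripper_force: 35.9
t 24.6 pos [ 0.6003 -0.0446  0.1361] roll -0.0 shift now-axes [-46.6 287.7  -3.8] shift after roll [-46.7 287.7  -3.9] width 0.0434 F [-0.1  0.3 -1.9] grip 35.9
```

```bash
python3 -m crank '{"translation":[[-2,15,0],[-6,38,0],[-7,40,0],[-7,40,0],[-7,40,0],[-7,40,0],[-6,38,0],[-3,25,0]],"roll":[0,0,0,0,0,0,0,0],"fingers":[0.3,0.3,0.3,0.3,0.3,0.3,0.3,0.3]}' >/dev/null;python3 -m crank '{"translation":[[-2,11,0],[0,0,0],[0,0,0],[0,0,0],[0,0,0]],"roll":[0,0,0,0,0],"fingers":[0.3,0.3,0.3,0.3,0.3]}'>/dev/null;python3 go.py 0.5885 0.2466 0.0425
```

```text
t 25.9 pos [0.5896 0.2445 0.1368] roll -0.002 shift now-axes [ 0.7  2.3 94.3] shift after roll [ 0.7  2.3 94.3] width 0.043 F [-0.  -0.  -2.1] grip 36.1
```

```bash
python3 -m crank '{"translation":[[0,1,10],[1,1,22],[0,0,25],[0,0,20],[0,0,8],[0,0,4],[0,0,0],[0,0,0]],"roll":[0,0,0,0,0,0,0,0],"fingers":[0.3,0.3,0.3,0.3,0.3,0.3,0.3,0.3]}'>/dev/null;python3 -m crank '{"translation":[[0,0,2],[0,0,2],[0,0,0],[0,0,0],[0,0,0]],"roll":[0,0,0,0,0],"fingers":[0.3,0.3,0.3,0.3,0.3]}'>/dev/null;python3 go.py 0.5885 0.2466 0.0425
```

```text
t 27.1 pos [0.5881 0.2478 0.0439] roll -0.0 shift now-axes [-0.2 -1.2  1.4] shift after roll [-0.2 -1.2  1.4] width 0.0431 F [ 0.   0.6 -2. ] grip 36.1
```

```bash
python3 -m crank '{"translation":[[0,-1,1],[0,0,1],[0,0,0],[0,0,0]],"roll":[0,0,0,0],"fingers":[0.3,0.3,0.3,0.3]}'
```

```text
clock: 27.55
position: [0.5884, 0.2466, 0.0423]
ee_rot: [0.0, -0.1, 0.995, -0.0]
contact_force: [-1.4, -1.0, 3.8]
width: 0.0434
gripper_force: 36.4
```

Seated. I release, rise, and go to jar_45.

```bash
python3 -m crank '{"translation":[[0,0,0],[0,0,0],[0,0,0],[0,0,0],[0,0,-10],[0,0,-25],[0,0,-35],[0,0,-40]],"roll":[0,0,0,0,0,0,0,0],"fingers":[0.5,0.6,0.65,0.65,0.65,0.65,0.65,0.65]}' >/dev/null;python3 -m crank '{"translation":[[0,0,-20],[0,0,0],[0,0,0]],"roll":[0,0,0],"fingers":[0.65,0.65,0.65]}'>/dev/null;python3 go.py 0.4835 -0.083 0.17
```

```text
t 28.6 pos [0.5881 0.2467 0.1722] roll -0.0 shift now-axes [ 168.4 -302.1    2. ] shift after roll [ 168.5 -302.1    2.2] width 0.0557 F [-0.3 -0.6 -0. ] grip 0.0
```

```bash
python3 -m crank '{"translation":[[8,-15,0],[22,-40,0],[22,-40,0],[22,-40,0],[22,-40,0],[22,-40,0],[22,-40,0],[20,-35,0]],"roll":[0,0,0,0,0,0,0,0],"fingers":[0.65,0.65,0.65,0.65,0.65,0.65,0.65,0.65]}' >/dev/null; python3 -m crank '{"translation":[[8,-12,0],[0,0,0],[0,0,0],[0,0,0]],"roll":[0,0,0,0],"fingers":[0.65,0.65,0.65,0.65]}'>/dev/null
python3 - <<'E'
from h import *
for i in range(2): t=get_image("top")
w=get_image("wrist")
u=P("wrist")@[.4835,-.083,.045,1];u=u[:2]/u[2];print(u)
A,n=blob(w,80,190,u,50,50);print(n,A,ray("wrist",A[0],.045).round(4))
v=np.hstack([w,cv2.copyMakeBorder(cv2.resize(t[160:256,140:212],None,fx=4,fy=4,interpolation=cv2.INTER_CUBIC),0,0,0,0)])
cv2.imwrite("pics/v5.png",v)
u=P("top")@[.5885,.2466,.08,1];print("expect 60",u[:2]/u[2])
E
python3 go.py 0.4835 -0.083 0.013
```

```text
[256.66418142 186.59119299]
t 30.0 pos [ 0.4843 -0.0817  0.1716] roll 0.002 shift now-axes [  1.   -1.2 158.6] shift after roll [  1.   -1.1 158.6] width 0.0558 F [ 0.3 -0.6 -0.2] grip 0.0Traceback (most recent call last):
  File "<stdin>", line 5, in <module>
TypeError: 'NoneType' object is not subscriptable
```

```bash
python3 - <<'E'
from h import *
t=get_image("top");w=get_image("wrist");cv2.imwrite("pics/w5.png",w);print(w[186,256])
v=np.hstack([w,cv2.resize(t[160:256,140:212],None,fx=4,fy=4,interpolation=cv2.INTER_CUBIC)])
cv2.imwrite("pics/v5.png",v)
u=P("top")@[.5885,.2466,.08,1];print("expect 60",u[:2]/u[2])
E
python3 go.py 0.4835 -0.083 0.013
```

```text
[200 187 176]
expect 60 [161.56029483 193.87934533]
t 30.1 pos [ 0.4842 -0.082   0.1717] roll 0.001 shift now-axes [  0.9  -0.9 158.7] shift after roll [  0.9  -0.9 158.7] width 0.0557 F [-0.3 -0.7  0.2] grip 0.0
```

View pics/v5.png

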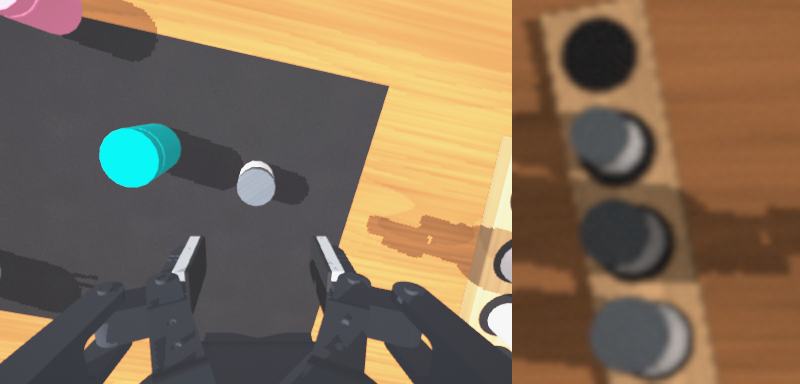

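Jar_45's cap is at (256,187), as predicted. The right crop shows jars 60, 75 and 90 on seats 3, 2 and 1, with seat_4 free at (600,55). I descend.

```bash
python3 -m crank '{"translation":[[1,-1,15],[0,0,30],[0,0,35],[0,0,35],[0,0,25],[0,0,8],[0,0,0],[0,0,0]],"roll":[0,0,0,0,0,0,0,0],"fingers":[0.65,0.65,0.65,0.65,0.65,0.65,0.65,0.65]}'; python3 -m crank '{"translation":[[0,0,0],[0,0,0]],"roll":[0,0],"fingers":[0.65,0.65]}' >/dev/null;python3 go.py 0.4835 -0.083 0.014
```

```text
clock: 30.9
position: [0.4843, -0.0841, 0.0247]
ee_rot: [0.001, -0.101, 0.995, -0.0]
contact_force: [-0.0, 0.1, 0.1]
width: 0.0555
gripper_force: 0.0
t 31.1 pos [ 0.4842 -0.0842  0.025 ] roll -0.0 shift now-axes [ 0.5  1.3 11. ] shift after roll [ 0.4  1.3 11. ] width 0.0557 F [ 0.1 -0.1  0.1] grip 0.0
```

```bash
python3 -m crank '{"translation":[[0,1,6],[0,0,5],[0,0,0],[0,0,0]],"roll":[0,0,0,0],"fingers":[0.65,0.6,0.55,0.55]}';python3 -m crank '{"translation":[[0,0,0],[0,0,0],[0,0,0],[0,0,0],[0,0,0],[0,0,0],[0,0,0],[0,0,0]],"roll":[0,0,0,0,0,0,0,0],"fingers":[0.45,0.35,0.25,0.2,0.2,0.2,0.2,0.2]}' 30; python3 -m crank '{"translation":[[0,0,-5],[0,0,-15],[0,0,-25],[0,0,-25],[0,0,-25],[0,0,-25],[0,0,0],[0,0,0]],"roll":[0,0,0,0,0,0,0,0],"fingers":[0.2,0.2,0.2,0.2,0.2,0.2,0.2,0.2]}' 30;python3 go.py 0.663 0.2617 0.14
```

```text
clock: 31.5
position: [0.4828, -0.0829, 0.0125]
ee_rot: [-0.0, -0.1, 0.995, 0.0]
contact_force: [0.2, -0.5, 0.5]
width: 0.047
gripper_force: 0.0
clock: 32.3
position: [0.4832, -0.0831, 0.0129]
ee_rot: [0.0, -0.1, 0.995, -0.0]
contact_force: [-0.1, 0.0, 1.6]
width: 0.0371
gripper_force: 30.1
clock: 33.1
position: [0.4827, -0.0829, 0.1329]
ee_rot: [0.0, -0.1, 0.995, -0.0]
contact_force: [-0.6, 0.2, -0.5]
width: 0.0371
gripper_force: 30.2
t 33.1 pos [ 0.4827 -0.0829  0.1329] roll -0.0 shift now-axes [-245.5  301.6   -7. ] shift after roll [-245.5  301.5   -7.1] width 0.0371 F [-0.6  0.2 -0.5] grip 30.2
```

```bash
python3 -m crank '{"translation":[[-10,12,0],[-25,30,0],[-28,35,0],[-28,35,0],[-28,35,0],[-28,35,0],[-28,35,0],[-28,35,0]],"roll":[0,0,0,0,0,0,0,0],"fingers":[0.2,0.2,0.2,0.2,0.2,0.2,0.2,0.2]}' >/dev/null;python3 -m crank '{"translation":[[-25,30,0],[-13,15,0],[-4,4,0],[0,0,0],[0,0,0],[0,0,0],[0,0,0]],"roll":[0,0,0,0,0,0,0],"fingers":[0.2,0.2,0.2,0.2,0.2,0.2,0.2]}'>/dev/null;python3 go.py 0.663 0.2617 0.0329
```

```text
t 34.6 pos [0.6626 0.2597 0.1331] roll -0.001 shift now-axes [ -0.9   1.9 100.2] shift after roll [ -0.8   1.9 100.2] width 0.0372 F [-0.5  0.5 -0.6] grip 30.2
```

```bash
python3 -m crank '{"translation":[[0,1,10],[0,0,22],[0,0,25],[0,0,20],[0,0,10],[0,0,7],[0,0,0],[0,0,0]],"roll":[0,0,0,0,0,0,0,0],"fingers":[0.2,0.2,0.2,0.2,0.2,0.2,0.2,0.2]}'>/dev/null;python3 -m crank '{"translation":[[0,0,2],[0,0,2],[0,0,0],[0,0,0],[0,0,0]],"roll":[0,0,0,0,0],"fingers":[0.2,0.2,0.2,0.2,0.2]}'>/dev/null;python3 go.py 0.663 0.2617 0.0329
```

```text
t 35.9 pos [0.6628 0.262  0.035 ] roll -0.0 shift now-axes [-0.1 -0.3  2.1] shift after roll [-0.1 -0.3  2.1] width 0.0372 F [ 0.2  0.1 -0.9] grip 30.2
```

```bash
python3 -m crank '{"translation":[[0,0,1],[0,0,1],[0,0,0.5],[0,0,0],[0,0,0]],"roll":[0,0,0,0,0],"fingers":[0.2,0.2,0.2,0.2,0.2]}'
```

```text
clock: 36.4
position: [0.6628, 0.2619, 0.0329]
ee_rot: [0.0, -0.1, 0.995, 0.0]
contact_force: [-1.0, -0.9, 4.3]
width: 0.037
gripper_force: 30.6
```

Seated. I release, rise, move aside and check.

```bash
python3 -m crank '{"translation":[[0,0,0],[0,0,0],[0,0,0],[0,0,0],[0,0,-10],[0,0,-25],[0,0,-35],[0,0,-40]],"roll":[0,0,0,0,0,0,0,0],"fingers":[0.4,0.5,0.6,0.6,0.6,0.6,0.6,0.6]}' >/dev/null;python3 -m crank '{"translation":[[0,-10,-30],[0,-25,-20],[0,-40,0],[0,-40,0],[0,-40,0],[0,-25,0],[0,0,0],[0,0,0]],"roll":[0,0,0,0,0,0,0,0],"fingers":[0.6,0.6,0.6,0.6,0.6,0.6,0.6,0.6]}'
python3 - <<'E'
from h import *
get_image("top");t=get_image("top");s=get_image("side")
cv2.imwrite("pics/v6.png",np.hstack([cv2.resize(t[150:270,135:215],None,fx=4,fy=4,interpolation=cv2.INTER_CUBIC),cv2.resize(s[200:320,170:345],None,fx=2.7,fy=4*120/120,interpolation=cv2.INTER_CUBIC)])[:600])
for p,h in(((.44,.2162),.11),((.5142,.2313),.095),((.5885,.2466),.08),((.663,.2617),.065)):
    for n,o,f in(("top",(135,150),(4,4)),("side",(170,200),(2.7,4))):
        u=P(n)@[*p,h,1];u=u[:2]/u[2];print(n,((u-o)*f+[320*(n=="side"),0]).round(0),end=' ')
    print()
E
```

```text
clock: 38.0
position: [0.6987, 0.0853, 0.1928]
ee_rot: [0.0, -0.1, 0.995, 0.0]
contact_force: [0.4, 0.4, -0.4]
width: 0.0513
gripper_force: 0.0
top [136. 374.] side [684. 265.] 
top [121. 273.] side [583. 289.] 
top [106. 176.] side [485. 312.] 
top [92. 82.] side [389. 335.]
```

View pics/v6.png

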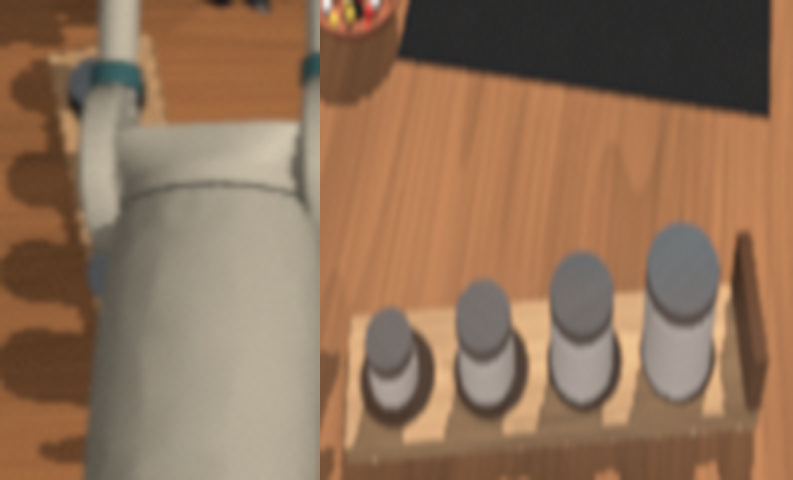

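The side crop shows all four jars upright on their marks. The cap centres at about (682,266), (582,289), (484,313) and (388,336) match the predicted (684,265), (583,289), (485,312) and (389,335). The gripper is clear, so I hand in.

```bash
python3 -c "
from rig import manip
print(manip.sign_off())"
```

```text
the job is handed in; nothing more can be done
None
```

The four white jars stand upright on the rail in order of size, with jar_90 beside the end board and jar_45 at the open end. The last side view put each within about 2 mm of its mark's centre. The job is handed in at about 38 s, with no verdict returned, and the arm never went near the bead bowl or touched the rod tumbler.

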